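# Measure a purifier's latch gap with a step gauge

## Robot

A 6-joint arm with a two-finger parallel gripper is mounted at the origin on the work surface. World frame = base frame: x ahead of the robot, y to its left, z up, the work surface at z = 0. Lengths are in m, angles in degrees, forces in N, time in s.
With the tool pointing down it reaches from about 0.375 to 0.9 m from the base axis. Payload 3.1 kg.
Tool frame: the origin (TCP) lies at the very end of the fingers, on their centre line; the grasp point (between the pads) lies 19 mm behind it; z points along the fingers, x is the direction in which the jaws open and shut, and the axes are right-handed (so a half turn about z gives the same grasp; the last joint's range is limited). The gripper opens to 87 mm and grips with 3 to 60 N. Pads are 19 mm wide; open, the fingers measure 117 mm over their backs; the gripper's body (75 mm by 190 mm) begins 51 mm behind the grasp point.
Start: joints at [66.033, 30.224, 82.088, -0, 67.689, -10.227], TCP at [0.148, 0.607, 0.223] pointing down, gripper open.
Joint ranges: [-176.69, 176.69], [-43.24, 126.21], [12.49, 139.97], [-82, 262], [0, 151.66], [-163.58, 163.58]. Speed limits (degrees/s): [159.86, 159.86, 180, 180, 180, 180].

## Interface

Orientations are given as a 3x3 rotation matrix whose columns are the frame's x, y, z axes.
In Python, from rig import read_state, capture, bot gives the robot as it stands.
- The arm moves only by the shell command python3 -m crank 'ROWS' [OPENING]. ROWS is JSON, a list of rows, each a list of 2 entries, a list of its own where there are three numbers: the shift along the tool's x, y, z in cm, then the turn, a rotation vector about the tool's x, y, z in rad. In form: [[[dx, dy, dz], [wx, wy, wz]], ...]. A call has 1 to 12 rows; each row shifts and turns the commanded pose from where the row before left it, along the tool's axes as they then stand; what a row does not reach is not made up. A row lasts 1/10 s, in which the tool goes at most 50 mm and 8.59 degrees, less where a joint would pass 70% of its speed; a pose out of reach is approached as far as the arm can. A call with a gripper value outside its range is refused whole. OPENING is the closure, from -1 (fully open) to 1 (shut), set as the call begins (- or left out, the last holds). The fingers move at their own pace and stop on an object; the grip force is fixed at half the most. Time passes only in rows, so rows that do not move let the fingers close. It gives the time, the measured TCP pose, the force and the opening at its end, in the units of the state.
- read_state(): the state, without advancing time (a new reading comes with each control period).
- capture(name): name is "scene" or "top" or "wrist"; returns a dict with "pixels" (384x512x3 uint8, red, green, blue), "camera_matrix" (3x3 intrinsics, pixels), "dist" ([k1, k2, p1, p2, k3] as OpenCV has them; the pictures are not rectified), "R" (3x3) and "t" (3): a world point X has camera coordinates R X + t. Camera axes: x right, y down, z forward; pixel columns grow to the right and rows downward; lengths in m; the calibration is good to about 2 mm. A picture is of the moment at which its call begins. There is no depth.
- bot.hand_in(): hands the job in, once; it reports no verdict.
The state is a dict: "time_s": time; "joint_positions": joint angles; "qvel": joint speeds; "tau": joint torques, N m; "position": TCP position; "tcp_rot": TCP orientation; "force": force on the tool from outside, world axes, zero at the start; "moment": the same for the moment, N m; "opening": opening from 0.0 (shut) to 1.0 (fully open).
Only numpy, scipy, OpenCV 4.12 (cv2) and the standard library are available. Lean on these libraries where they do the work, as an engineer would, in place of code of your own. Each camera call takes 0.05 s, during which the arm holds its last target.

## Task

Find how wide the latch gap on top of the water purifier is: take the step gauge from its stand and, starting with the thinnest leaf, try the leaves one after the other, pushing each gently down until it is fully home and lifting the gauge clear of the latch before the next, until one binds at the mouth of the gap. Never force a leaf. Then go back one leaf and leave the gauge standing in the latch, let go, with the thickest leaf that fits fully home.

Things in the scene. Friction and masses are not known exactly. Their poses are not given: they have to be found in the camera images.
- gauge: Step gauge, steel bar 116 (x) x 24 (y) x 12 high with an orange grip at its middle, 26 (x) x 14 (y), up to 54 above the bar's underside: pinch it from above across the 14. Origin: middle of the bar's underside, z up; it starts level, 42 above the table on the stand. Four steel leaves hang 24 below the bar, each 12 wide in x, thickness along y, centred in y, lower edges rounded 2. About 140 g.
- leaf1 (a point): middle of the lower end of leaf 1, the thinnest: 5 mm thick, at x = -30 mm, y = 0, z = -24 mm on the gauge. Any leaf is fully home when the bar lies on the latch's top, its lower end 24 mm below the mouth; one that is too thick stops within 3 mm of the mouth, as does one held 2 mm or more off line. Pressing with more than 25 N is forcing.
- leaf2 (a point): middle of the lower end of leaf 2: 8 mm thick, at x = -8 mm, y = 0, z = -24 mm on the gauge
- leaf3 (a point): middle of the lower end of leaf 3: 11 mm thick, at x = +14 mm, y = 0, z = -24 mm on the gauge
- leaf4 (a point): middle of the lower end of leaf 4, the thickest: 14 mm thick, at x = +36 mm, y = 0, z = -24 mm on the gauge
- stand: Fixed wooden stand of the gauge: base 150 x 70 x 10, two uprights at x = +-51 mm that carry the bar's ends at 42 mm height between low cheeks (to 49 mm). Origin: middle of the underside; axes as the gauge's at the start.
- purifier: Fixed grey water purifier lying on its side, 300 (x) x 240 (y) x 110 high, blue band round its foot; a black housing rises 48 more at x from +27 to +137. Origin: middle of its underside. The latch is on its top at x = -65: aluminium wall 8 thick and 23 wide, facing +y, two end cheeks 14.4 apart in x, and a blue tongue facing the wall across the gap; all end level, 30 above the case (140 above the table).
- gap (a point): Mouth of the gap, on the fixed wall's face (the gap's -y side, not its middle), midway between the cheeks, level with the latch's top; axes as the purifier's. The gap runs from here in +y; it is 30 deep, its width unknown (6 to 13): 1.4 to 1.5 wider than one leaf, 1.5 to 1.6 narrower than the next. Gauge x goes along purifier x; the other leaves then hang free beside the latch.
- cartridge: bystander: white and blue filter cartridge standing upright, diameter 56, 170 high; origin at the middle of its underside
- spanner: bystander: steel spanner 170 long lying flat; origin at the middle of its underside
- cup: bystander: white plastic cup, rim diameter 76, 70 high; origin at the middle of its underside
Not all that is in view belongs to the job. Of the things shaped like the gauge, the steel one is meant.

How it is judged:
By the outcome, as a careful person would: the job done as asked, in the order asked, and still so for the second after the job is handed in, with the robot touching nothing.
It also fails if it takes over 56 s, if anything falls off the work surface, if the arm or the gripper's body presses on something with over 40 N, if the wrist force passes 120 N, or if a joint passes its speed limit or range.

## Working session

There is one attempt and no reset: what is moved stays moved. The work goes in short steps, Python scripts to look and compute and a shell command to move; the robot and the scene stay as the last step left them, time stands still between calls to the robot, and variables do not carry over. Pictures are saved under pics/ and viewed, and the job is handed in when it is done.

```bash
ls; mkdir -p pics
python3 - <<'E'
from rig import read_state, capture, bot
import cv2,numpy as np
for n in ["scene","top","wrist"]:
    c=capture(n); cv2.imwrite(f"pics/{n}0.png",c["pixels"][:,:,::-1])
    print(n,c["camera_matrix"],c["dist"],c["R"],c["t"])
s=read_state(); print(s)
E
```

```text
pics
scene [[423.30686331   0.         254.79180018]
 [  0.         423.30686331 188.37236408]
 [  0.           0.           1.        ]] [-0.09781138  0.          0.          0.          0.        ] [[-0.76367039  0.64554272  0.00906275]
 [ 0.51364303  0.616019   -0.59723649]
 [-0.39112449 -0.4514368  -0.80201399]] [ 0.37494915 -0.17969633  1.66946425]
top [[420.52026437   0.         260.29790934]
 [  0.         420.52026437 190.05998734]
 [  0.           0.           1.        ]] [0.03760937 0.         0.         0.         0.        ] [[ 0.0156118  -0.99974092 -0.01656399]
 [-0.9982074  -0.01462631 -0.058035  ]
 [ 0.05777769  0.01744033 -0.99817713]] [0.00488503 0.50113686 1.44961692]
wrist [[275.43508338   0.         260.32805173]
 [  0.         275.43508338 189.36696213]
 [  0.           0.           1.        ]] [-0.02187569  0.          0.          0.          0.        ] [[ 0.23787524  0.97129441 -0.00159426]
 [ 0.93149842 -0.22766334  0.28369014]
 [ 0.27518369 -0.06896791 -0.95891468]] [-0.62374322 -0.03348107  0.39208924]
{'time_s': 0.15, 'joint_positions': array([ 6.60338380e+01,  3.02662265e+01,  8.21381872e+01, -2.99009619e-03,
        6.76907546e+01, -1.02269908e+01]), 'qvel': array([-0.08597766, -0.11326063, -0.16366177, -0.00337593, -0.16039483,
        0.00173418]), 'tau': array([ 2.76571509e-04, -4.40432203e+01, -1.76841187e+01,  6.33270177e-02,
        5.52512705e-02, -1.05965728e-04]), 'position': array([0.14819157, 0.60660353, 0.22180927]), 'tcp_rot': array([[ 2.37482506e-01,  9.71391611e-01, -6.30574636e-04],
       [ 9.71390426e-01, -2.37483214e-01, -1.53740830e-03],
       [-1.64317642e-03, -2.47426589e-04, -9.99998619e-01]]), 'force': array([ 0.37810824,  0.97497298, -0.11657362]), 'moment': array([-0.04300778, -0.07425835, -0.00406141]), 'opening': 1.0039296455229199}
```

View pics/scene0.png

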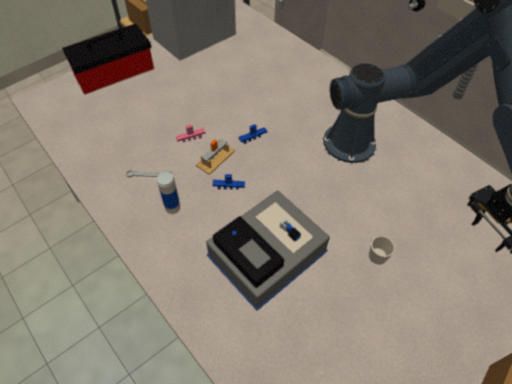

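View pics/top0.png

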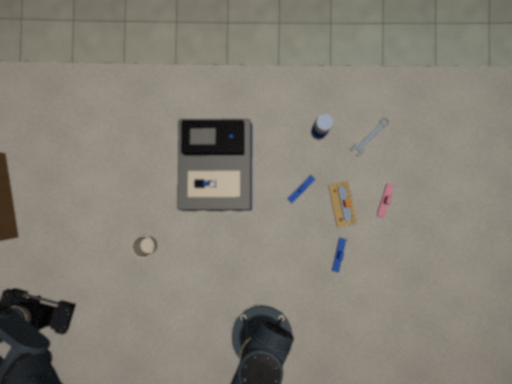

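View pics/wrist0.png

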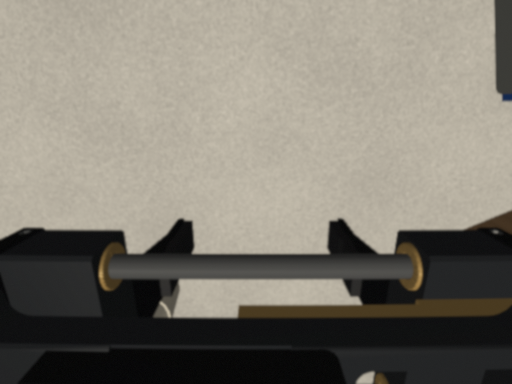

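Candidates, as top-view pixels: the steel bar with the orange grip on the wooden stand (342,203), a blue bar (301,189), a blue bar (339,255) and a pink bar (385,200). The description (steel, orange grip, on the stand) picks (342,203). I'll check it in a close crop.

```bash
cat > h.py <<'E'
from rig import read_state, capture, bot
import cv2,numpy as np
def ray(c,uv):
    p=cv2.undistortPoints(np.array([[uv]],float),c["camera_matrix"],np.array(c["dist"]))[0,0]
    R=np.array(c["R"]);t=np.array(c["t"])
    return -R.T@t, R.T@np.array([p[0],p[1],1.])
def onz(c,uv,z):
    o,d=ray(c,uv); return o+d*(z-o[2])/d[2]
def proj(c,X):
    R=np.array(c["R"]);t=np.array(c["t"])
    r,_=cv2.Rodrigues(R)
    return cv2.projectPoints(np.array(X,float).reshape(-1,3),r,t,c["camera_matrix"],np.array(c["dist"]))[0][:,0]
def save(c,name,box=None,k=1):
    im=c["pixels"][:,:,::-1]
    if box: im=im[box[1]:box[3],box[0]:box[2]]
    cv2.imwrite(f"pics/{name}.png",cv2.resize(im,None,fx=k,fy=k,interpolation=cv2.INTER_CUBIC))
E
python3 - <<'E'
from h import *
a=cv2.imread("pics/top0.png");b=cv2.imread("pics/scene0.png")
A=cv2.resize(a[170:240,315:400],(510,420),interpolation=cv2.INTER_CUBIC)
cv2.imwrite("pics/g1.png",A)
B=cv2.resize(a[110:220,170:260],(450,550),interpolation=cv2.INTER_CUBIC)
cv2.imwrite("pics/p1.png",B)
E
```

```text
(no output)
```

View pics/g1.png

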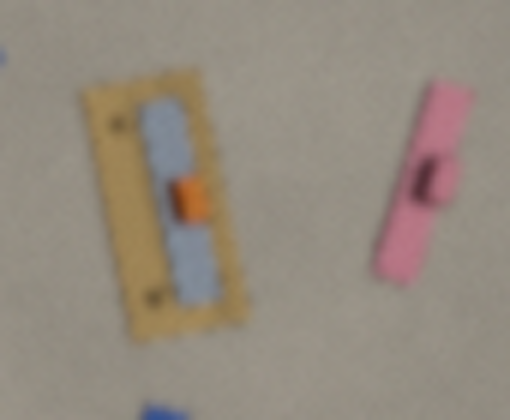

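View pics/p1.png

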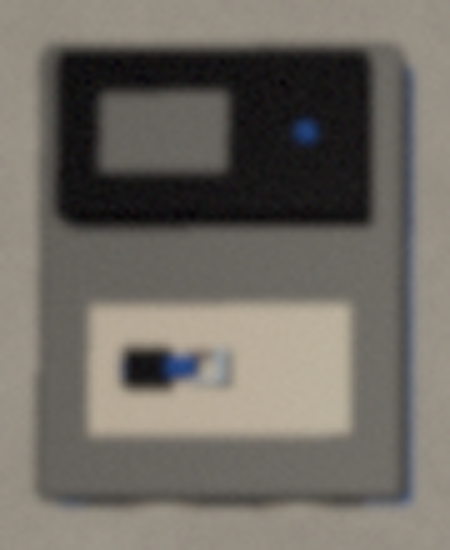

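The crop confirms the steel bar with the orange grip on the wooden stand (orange at top-view pixel ~(347,203)). In the latch, the blue tongue faces the aluminium wall with the gap at ~(209,183). Purifier +x points up in the image, which is world +x. Next I'll get rough positions.

Run:
```python
from h import *
c=capture("top"); s=read_state()
im=c["pixels"]; hsv=cv2.cvtColor(im,cv2.COLOR_RGB2HSV)
sub=lambda m,b:(lambda z:(z.__setitem__((slice(b[1],b[3]),slice(b[0],b[2])),m[b[1]:b[3],b[0]:b[2]]),z)[1])(np.zeros_like(m))
o=sub(cv2.inRange(hsv,(5,170,150),(14,255,255)),(325,175,365,235))
ys,xs=np.nonzero(o);print("orange",len(xs),xs.mean(),ys.mean(),onz(c,(xs.mean(),ys.mean()),.096))
b=sub(cv2.inRange(hsv,(95,40,100),(125,255,255)),(325,175,365,235))
p=np.column_stack(np.nonzero(b)[::-1]).astype(np.float32);r=cv2.minAreaRect(p);print("bar",len(p),r)
bx=np.array([onz(c,q,.054)[:2] for q in cv2.boxPoints(r)]);print(bx,bx.mean(0))
# latch
for uv in [(209.5,183.5),(213,183.5)]: print("latch",onz(c,uv,.14))
for uv in [(178,210),(252,210),(252,120)]: print("pur",onz(c,uv,.11))
for uv in [(148,245),(322,125)]: print(onz(c,uv,.1))
w=capture("wrist");C=-w["R"].T@w["t"];T=s["tcp_rot"];print("cam in tool",T.T@(C-s["position"]),T.T@w["R"].T)
```

```text
orange 15 346.8 203.0 [ 0.45810868 -0.27211246  0.096     ]
bar 0 ((0.0, 0.0), (0.0, 0.0), 0.0)
[[1.14060206 0.91769357]
 [1.14060206 0.91769357]
 [1.14060206 0.91769357]
 [1.14060206 0.91769357]] [1.14060206 0.91769357]
latch [0.51233528 0.1726882  0.14      ]
latch [0.51249769 0.16151066 0.14      ]
pur [0.42663051 0.27736823 0.11      ]
pur [0.43025361 0.03672797 0.11      ]
pur [0.72552398 0.04165116 0.11      ]
[0.31146122 0.37398485 0.1       ]
[ 0.71371279 -0.18895195  0.1       ]
cam in tool [-0.00026268 -0.07878319 -0.16278135] [[ 9.99999862e-01 -4.89651855e-04  1.91593122e-04]
 [ 4.15062875e-04  9.58811186e-01  2.84043902e-01]
 [-3.22784252e-04 -2.84043783e-01  9.58811256e-01]]
```

```bash
python3 -m crank '[[[-2.5,3.7,0],[0,0,0]],[[-2.8,4.1,0],[0,0,0]],[[-2.8,4.1,0],[0,0,0]],[[-2.8,4.1,0],[0,0,0]],[[-2.8,4.1,0],[0,0,0]],[[-2.8,4.1,0],[0,0,0]],[[-2.8,4.1,0],[0,0,0]],[[-2.8,4.1,0],[0,0,0]],[[-2.8,4.1,0],[0,0,0]],[[-2.8,4.1,0],[0,0,0]],[[-2.8,4.1,0],[0,0,0]],[[-2.8,4.1,0],[0,0,0]]]' -1
python3 -m crank '[[[0,0,0],[0,0,-0.12]],[[0,0,0],[0,0,-0.12]],[[0,0,0],[0,0,0]]]'
python3 - <<'E'
from h import *
w=capture("wrist");save(w,"w1",None,1.5);s=read_state();print(s["time_s"],s["position"],s["tcp_rot"])
E
```

```text
time_s: 1.45
position: [0.5445, 0.166, 0.2226]
tcp_rot: [[0.238, 0.971, 0.0], [0.971, -0.238, 0.0], [0.0, 0.0, -1.0]]
force: [0.1, -0.4, -0.3]
opening: 1.001
time_s: 1.75
position: [0.5435, 0.1671, 0.2223]
tcp_rot: [[0.001, 1.0, -0.001], [1.0, -0.001, 0.0], [0.0, -0.001, -1.0]]
force: [-0.2, -0.2, 0.4]
opening: 0.997
1.8 [0.54330417 0.1674934  0.22237953] [[ 2.67847309e-03  9.99996340e-01 -3.81226311e-04]
 [ 9.99996413e-01 -2.67846260e-03  2.80245101e-05]
 [ 2.70033071e-05 -3.81300006e-04 -9.99999927e-01]]
```

View pics/w1.png

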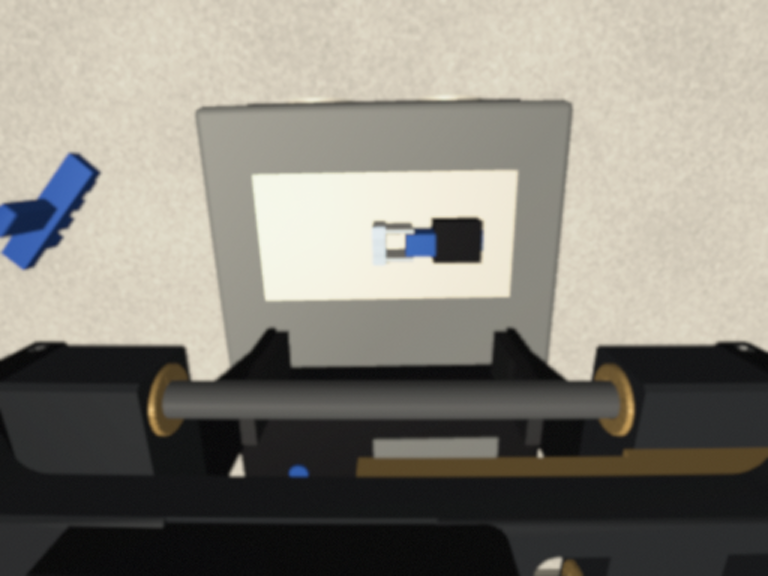

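Wrist view: the latch has its aluminium wall at about (378,243), the gap at ~(396,243) and the blue tongue at ~(422,243), all at 1.5x scale. The purifier is yawed by about +0.8°. Next, an enlargement for edge measurement.

Run:
```python
from h import *
w=capture("wrist");save(w,"w1c",(235,135,335,185),8)
g=w["pixels"].astype(int)
for r in (158,161,164): print(r,[tuple(g[r,x]) for x in range(244,292)])
```

```text
158 [(np.int64(245), np.int64(243), np.int64(227)), (np.int64(245), np.int64(243), np.int64(228)), (np.int64(242), np.int64(241), np.int64(230)), (np.int64(236), np.int64(238), np.int64(234)), (np.int64(230), np.int64(236), np.int64(237)), (np.int64(227), np.int64(234), np.int64(238)), (np.int64(227), np.int64(234), np.int64(238)), (np.int64(226), np.int64(234), np.int64(238)), (np.int64(227), np.int64(235), np.int64(238)), (np.int64(226), np.int64(234), np.int64(237)), (np.int64(224), np.int64(232), np.int64(234)), (np.int64(219), np.int64(225), np.int64(226)), (np.int64(221), np.int64(222), np.int64(214)), (np.int64(237), np.int64(233), np.int64(219)), (np.int64(243), np.int64(240), np.int64(224)), (np.int64(244), np.int64(241), np.int64(225)), (np.int64(244), np.int64(240), np.int64(224)), (np.int64(244), np.int64(240), np.int64(224)), (np.int64(244), np.int64(240), np.int64(224)), (np.int64(244), np.int64(240), np.int64(224)), (np.int64(244), np.int64(240), np.int64(224)), (np.int64(244), np.int64(240), np.int64(223)), (np.int64(244), np.int64(240), np.int64(224)), (np.int64(241)
[... 4903 characters left out ...]
np.int64(186)), (np.int64(63), np.int64(108), np.int64(185)), (np.int64(63), np.int64(108), np.int64(185)), (np.int64(63), np.int64(108), np.int64(185)), (np.int64(63), np.int64(107), np.int64(185)), (np.int64(63), np.int64(107), np.int64(184)), (np.int64(62), np.int64(107), np.int64(184)), (np.int64(61), np.int64(106), np.int64(184)), (np.int64(61), np.int64(105), np.int64(183)), (np.int64(61), np.int64(106), np.int64(183)), (np.int64(61), np.int64(105), np.int64(183)), (np.int64(60), np.int64(105), np.int64(182)), (np.int64(59), np.int64(101), np.int64(175)), (np.int64(52), np.int64(87), np.int64(150)), (np.int64(40), np.int64(58), np.int64(97)), (np.int64(35), np.int64(38), np.int64(48))]
```

View pics/w1c.png

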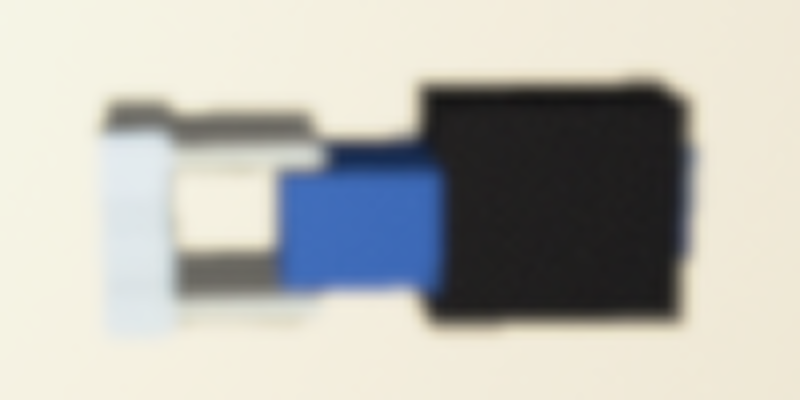

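Run:
```python
from h import *
w=capture("wrist");t=capture("top");sc=capture("scene")
for n,uv in dict(wl=(247.2,163.8),wr=(256.0,163.8),tong=(269.3,163.6),wtop=(251.5,151),wbot=(251.5,176.7),t0=(270,156.2),t1=(270,171.4)).items(): print(n,onz(w,uv,.14))
for uv in [(132.,72),(380,68)]: print(onz(w,uv,.11))
save(sc,"s_g",(165,120,275,200),7)
g=t["pixels"]
save(t,"t_g",(320,175,365,235),10)
X=onz(w,(256,163.8),.14);print(proj(t,X),proj(sc,X))
save(sc,"s_l",(265,200,325,260),10)
save(t,"t_l",(180,165,240,205),12)
```

```text
wl [0.5128227  0.15595866 0.14      ]
wr [0.51284542 0.16391414 0.14      ]
tong [0.51269421 0.17593644 0.14      ]
wtop [0.50123655 0.15998016 0.14      ]
wbot [0.52483377 0.15970659 0.14      ]
t0 [0.50595663 0.17652075 0.14      ]
t1 [0.5199108  0.17662132 0.14      ]
[0.43134938 0.04836847 0.11      ]
[0.42853805 0.27926306 0.11      ]
[[212.2500359  183.38039065]] [[284.59024661 221.69757253]]
```

View pics/s_g.png

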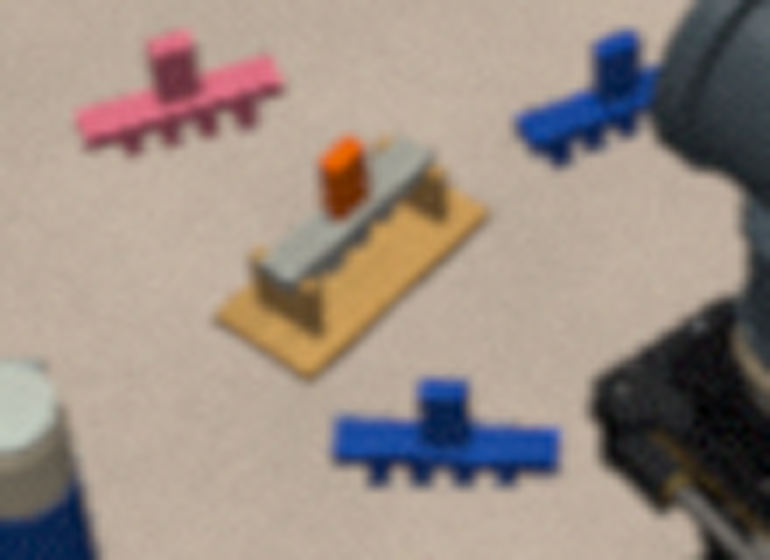

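View pics/t_g.png

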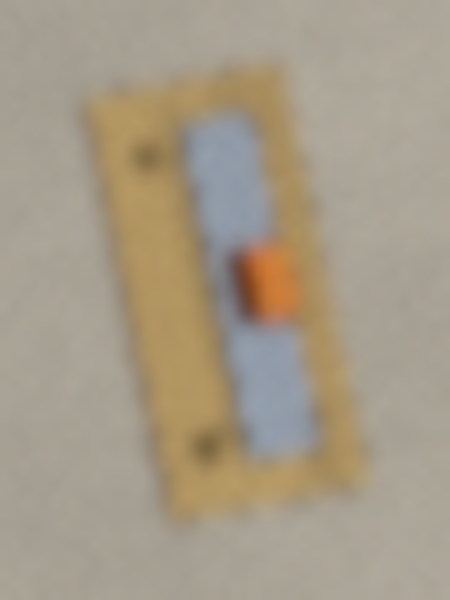

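```bash
python3 -m crank '[[[-4.7,-1.1,0],[0,0,0]],[[-4.7,-1.1,0],[0,0,0]],[[-4.7,-1.1,0],[0,0,0]],[[-4.7,-1.1,0],[0,0,0]],[[-4.7,-1.1,0],[0,0,0]],[[0,0,0],[0,0,-0.09]],[[0,0,0],[0,0,-0.085]],[[0,0,0],[0,0,0]]]'
python3 - <<'E'
from h import *
w=capture("wrist");save(w,"w2",None,1.5);s=read_state();print(s["time_s"],s["position"],s["tcp_rot"])
E
```

```text
time_s: 2.8
position: [0.4883, -0.0676, 0.2227]
tcp_rot: [[-0.173, 0.985, 0.0], [0.985, 0.173, -0.0], [-0.0, 0.0, -1.0]]
force: [0.3, -0.0, 0.1]
opening: 1.001
2.85 [ 0.48837431 -0.06717885  0.22268098] [[-1.72057184e-01  9.85086937e-01  2.29041219e-04]
 [ 9.85086962e-01  1.72057193e-01 -1.89928147e-05]
 [-5.81177627e-05  2.22357668e-04 -9.99999974e-01]]
```

View pics/w2.png

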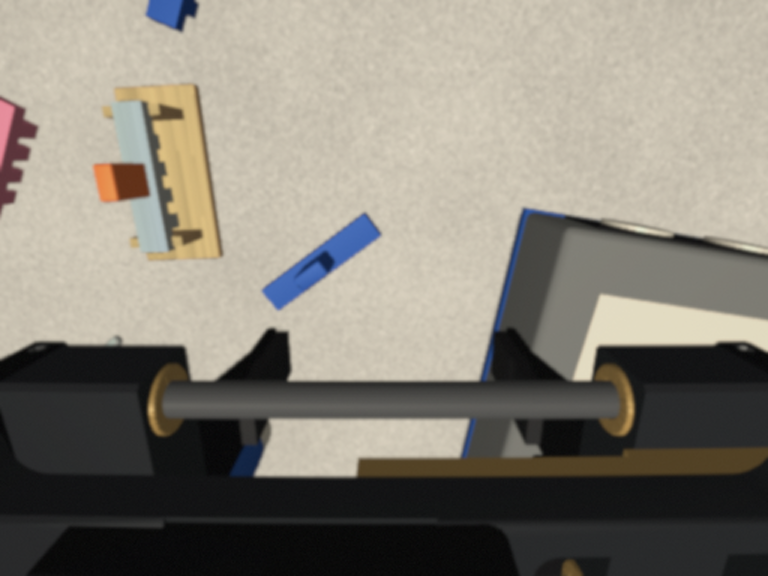

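Run:
```python
from h import *
w=capture("wrist");save(w,"w2c",(55,50,155,180),4.6)
```

```text
(no output)
```

View pics/w2c.png

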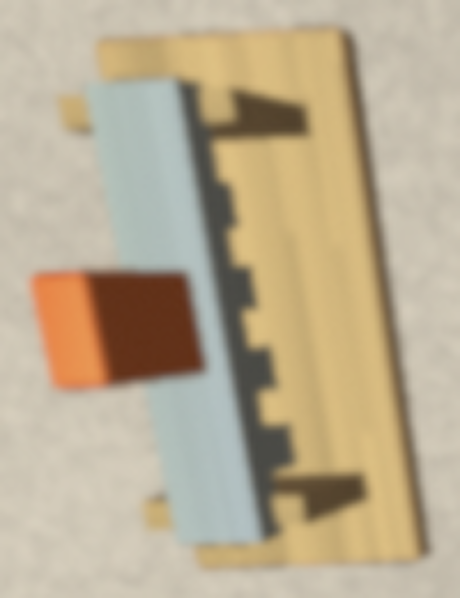

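The leaves show to the right of the bar at crop rows ~205, 285, 365 and 445, and the bar ends at 90 and 540. The bottom leaf sticks out most and sits closer to its end, so leaf 4 is at image bottom. Gauge +x is therefore tool +y, about world +x with +10° yaw. Now I'll move above it for a straight-down look.

```bash
python3 -m crank '[[[-4.9,-0.7,0],[0,0,0]],[[-4.9,-0.7,0],[0,0,0]],[[-4.9,-0.7,0],[0,0,0]],[[-4.9,-0.7,0],[0,0,0]],[[0,0,0],[0,0,0]]]'
python3 - <<'E'
from h import *
w=capture("wrist");save(w,"w3",None,1.5);s=read_state();print(s["time_s"],s["position"],s["tcp_rot"][:,0])
save(w,"w3c",(200,60,320,220),3.7)
E
```

```text
time_s: 3.4
position: [0.4965, -0.2716, 0.2228]
tcp_rot: [[-0.168, 0.986, 0.003], [0.986, 0.168, -0.005], [-0.006, 0.002, -1.0]]
force: [-0.4, 0.2, 0.8]
opening: 1.002
3.45 [ 0.49556293 -0.26783884  0.22240345] [-0.16964     0.98550532 -0.00123743]
```

View pics/w3.png

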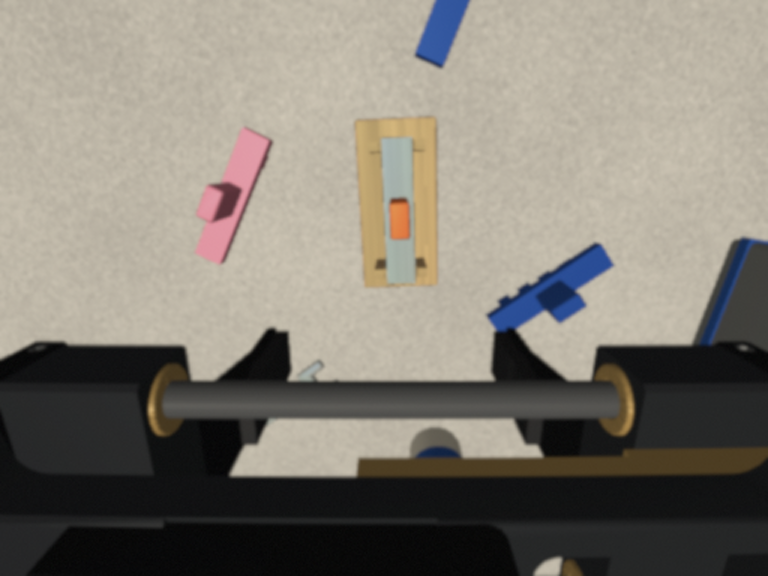

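View pics/w3c.png

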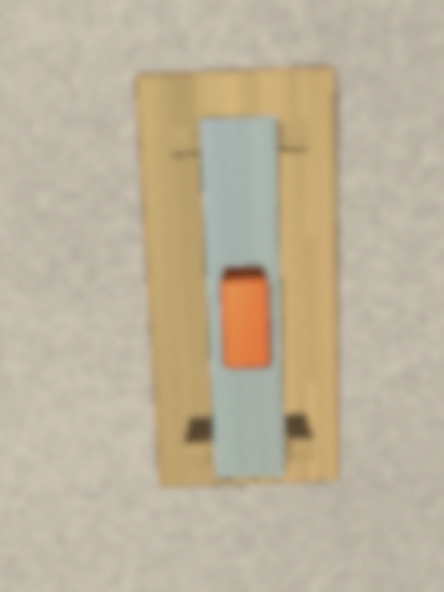

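Run:
```python
from h import *
w=capture("wrist");s=read_state();im=w["pixels"]
hsv=cv2.cvtColor(im,cv2.COLOR_RGB2HSV)
def part(m):
    z=np.zeros_like(m);z[60:215,230:300]=m[60:215,230:300];return z
o=part(cv2.inRange(hsv,(4,120,200),(15,255,255)))
(cx,cy),(a,b),th=cv2.minAreaRect(np.column_stack(np.nonzero(o)[::-1]).astype(np.float32));print("or",cx,cy,a,b,th,onz(w,(cx,cy),.096))
m=part(cv2.inRange(hsv,(80,12,120),(115,255,255)))
P=np.column_stack(np.nonzero(m)[::-1])
pts=np.array([onz(w,p,.054)[:2] for p in P]).astype(np.float32)*1000
r=cv2.minAreaRect(pts);print("bar",len(P),r)
top=onz(w,(264.5,92.2),.054);bot=onz(w,(267.4,188.6),.054)
d=bot-top;print("ctr",(top+bot)/2,"yaw",np.degrees(np.arctan2(d[1],d[0])),"len",np.linalg.norm(d))
T=s["tcp_rot"];print("toolyaw",np.degrees(np.arctan2(T[1,0],T[0,0])),T,s["position"])
for G in [onz(w,(cx,cy),.096),np.r_[r[0],96]/1000]: print("shift tool cm", (T.T@(np.r_[G[:2],.068]-s["position"]))*100)
```

```text
or 261.5 147.5 21.0 11.0 90.0 [ 0.45709732 -0.27325632  0.096     ]
bar 187 ((423.2213134765625, -286.0140686035156), (39.183692932128906, 8.09327220916748), 9.667927742004395)
ctr [ 0.45624965 -0.26777014  0.054     ] yaw 11.803846229773415 len 0.11443150180186012
toolyaw 99.88426967778763 [[-1.71658556e-01  9.85156376e-01 -5.03879563e-04]
 [ 9.85156034e-01  1.71658952e-01  8.89932423e-04]
 [ 9.63218039e-04 -3.43635477e-04 -9.99999477e-01]] [ 0.49493499 -0.26548755  0.22216434]
shift tool cm [-0.13067759 -3.85566293 15.41764078]
shift tool cm [-0.80600458 -7.41197732 15.41821237]
```

```bash
python3 -m crank '[[[0,0,0],[0,0,0]],[[0,0,0],[0,0,0]]]'
python3 - <<'E'
from h import *
w=capture("wrist");s=read_state();im=w["pixels"].astype(int)
save(w,"w4c",(200,60,320,220),3.7)
d=im[:,:,0]-im[:,:,2]   # wood strongly positive, steel ~<=0
top=[];
for r in list(range(98,128,4))+list(range(166,182,4)):
    row=d[r,225:305].astype(float)
    i=np.nonzero(row<10)[0]; i=i[(i>20)&(i<60)]
    l,rr=i.min(),i.max()
    L=l-1+(row[l-1]-10)/(row[l-1]-row[l]);Rr=rr+(10-row[rr])/(row[rr+1]-row[rr])
    P=onz(w,(225+(L+Rr)/2,r),.054);top.append(P[:2]);print(r,225+L,225+Rr,P)
top=np.array(top);f=np.polyfit(top[:,0],top[:,1],1)
print("yaw",np.degrees(np.arctan(f[0])))
o=cv2.inRange(cv2.cvtColor(w["pixels"],cv2.COLOR_RGB2HSV),(4,120,200),(15,255,255));o[:100]=0;o[200:]=0;o[:,:240]=0;o[:,290:]=0
(cx,cy),(a,b),th=cv2.minAreaRect(np.column_stack(np.nonzero(o)[::-1]).astype(np.float32));G=onz(w,(cx,cy),.096);print("or",cx,cy,a,b,th,G,"bar y at x",np.polyval(f,G[0]))
T=s["tcp_rot"];print("toolyaw",np.degrees(np.arctan2(T[1,0],T[0,0])),s["position"],T[:,2])
G[1]=np.polyval(f,G[0]);print((T.T@(np.r_[G[:2],.068]-s["position"]))*100)
E
```

```text
time_s: 3.7
position: [0.4949, -0.2632, 0.2225]
tcp_rot: [[-0.176, 0.984, -0.001], [0.984, 0.176, 0.001], [0.001, -0.001, -1.0]]
force: [0.6, 0.2, -0.8]
opening: 0.998
98 246.51851851851853 265.9166666666667 [ 0.40723651 -0.28330776  0.054     ]
102 246.43478260869566 265.9166666666667 [ 0.41156465 -0.28260219  0.054     ]
106 246.66666666666666 265.73333333333335 [ 0.41591108 -0.2818164   0.054     ]
110 247.0 266.0 [ 0.42023356 -0.28071058  0.054     ]
114 247.3 265.9166666666667 [ 0.42462724 -0.27981582  0.054     ]
118 247.52 266.07142857142856 [ 0.42903765 -0.27882358  0.054     ]
122 247.62962962962962 266.14814814814815 [ 0.43350069 -0.27793248  0.054     ]
126 247.71428571428572 266.1666666666667 [ 0.43800625 -0.27708276  0.054     ]
166 249.84 267.0 [ 0.48484387 -0.26705104  0.054     ]
170 249.80769230769232 267.1 [ 0.48976282 -0.26614089  0.054     ]
174 249.0909090909091 268.3 [ 0.49467776 -0.26497075  0.054     ]
178 249.8235294117647 267.55555555555554 [ 0.49968768 -0.26409281  0.054     ]
yaw 11.890835988022195
or 257.5 147.5 21.0 11.0 90.0 [ 0.4570174  -0.27272411  0.096     ] bar y at x -0.27299129875988265
toolyaw 100.1449798182283 [ 0.49498899 -0.26334465  0.2225857 ] [-4.82080054e-04  5.64044896e-04 -9.99999725e-01]
[-0.29064804 -3.90190654 15.45985204]
```

View pics/w4c.png

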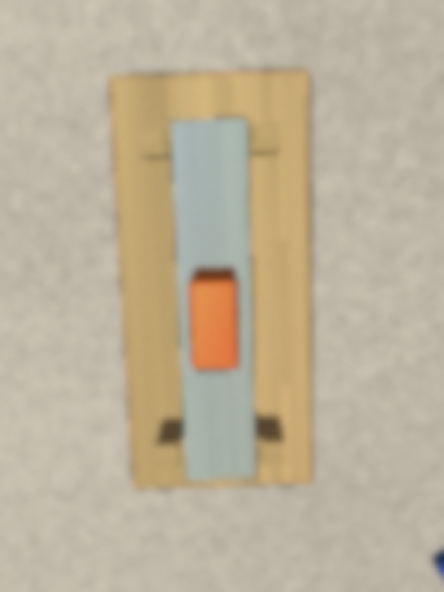

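```bash
python3 -m crank '[[[0,0,0],[0,0,-0.03]],[[-0.17,-3.9,0],[0,0,0]],[[0,0,4],[0,0,0]],[[0,0,4],[0,0,0]],[[0,0,4],[0,0,0]],[[0,0,2.5],[0,0,0]],[[0,0,1.2],[0,0,0]],[[0,0,0.5],[0,0,0]],[[0,0,0],[0,0,0]]]' -0.2
python3 - <<'E'
from h import *
w=capture("wrist");save(w,"w5",None,1.5);s=read_state();print(s["time_s"],s["position"],s["tcp_rot"],s["opening"])
E
```

```text
time_s: 4.65
position: [0.4576, -0.2748, 0.0608]
tcp_rot: [[-0.205, 0.979, 0.0], [0.979, 0.205, -0.0], [-0.0, 0.0, -1.0]]
force: [0.9, 0.4, 0.1]
opening: 0.601
4.7 [ 0.45792479 -0.27519423  0.06140961] [[-0.20436781  0.97889316  0.0014085 ]
 [ 0.97889292  0.20436964 -0.00130727]
 [-0.00156753  0.00111161 -0.99999815]] 0.6009728167775071
```

View pics/w5.png

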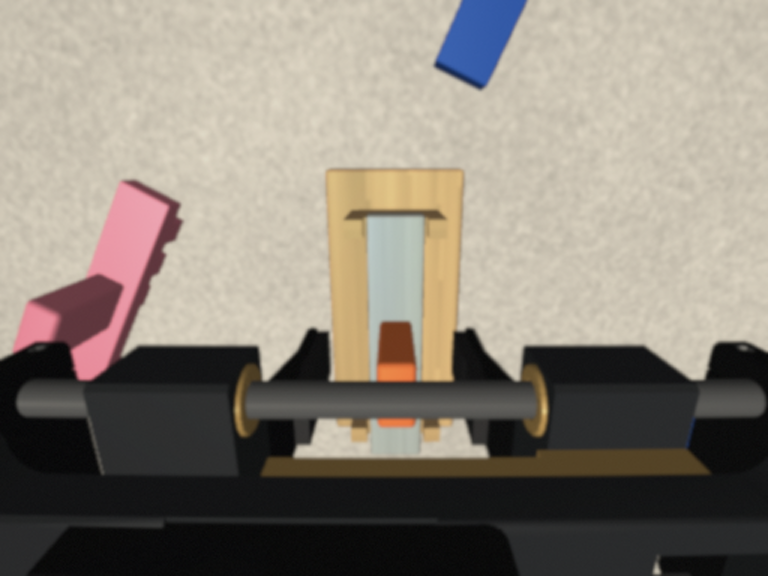

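The grip is centred between the fingers (orange at column ~397, fingers at ~318/470), with the bar parallel to the image's vertical. Closing.

```bash
python3 -m crank '[[[0,0,0],[0,0,0]],[[0,0,0],[0,0,0]],[[0,0,0],[0,0,0]],[[0,0,0],[0,0,0]],[[0,0,0],[0,0,0]],[[0,0,0],[0,0,0]]]' 1
python3 -m crank '[[[0,0,-1],[0,0,0]],[[0,0,-2],[0,0,0]],[[0,0,-4],[0,0,0]],[[0,0,-4],[0,0,0]],[[0,0,-4],[0,0,0]],[[0,0,-2],[0,0,0]],[[0,0,0],[0,0,0]],[[0,0,0],[0,0,0]]]'
python3 - <<'E'
from h import *
w=capture("wrist");save(w,"w6",None,1.5);s=read_state();print(s["time_s"],s["position"],s["tcp_rot"],s["opening"],s["force"])
E
```

```text
time_s: 5.3
position: [0.4569, -0.2744, 0.0606]
tcp_rot: [[-0.204, 0.979, -0.0], [0.979, 0.204, 0.001], [0.001, -0.0, -1.0]]
force: [0.2, 1.5, 1.1]
opening: 0.158
time_s: 6.1
position: [0.4567, -0.2744, 0.2304]
tcp_rot: [[-0.204, 0.979, -0.0], [0.979, 0.204, 0.0], [0.0, -0.0, -1.0]]
force: [0.0, -0.0, -2.2]
opening: 0.16
6.15 [ 0.45619643 -0.27394843  0.22938538] [[-0.2037373   0.97902346 -0.00204367]
 [ 0.9790231   0.20374105  0.00182985]
 [ 0.00220785 -0.00162799 -0.99999624]] 0.15699975437874236 [-0.74356253  0.02775822 -1.87627148]
```

View pics/w6.png

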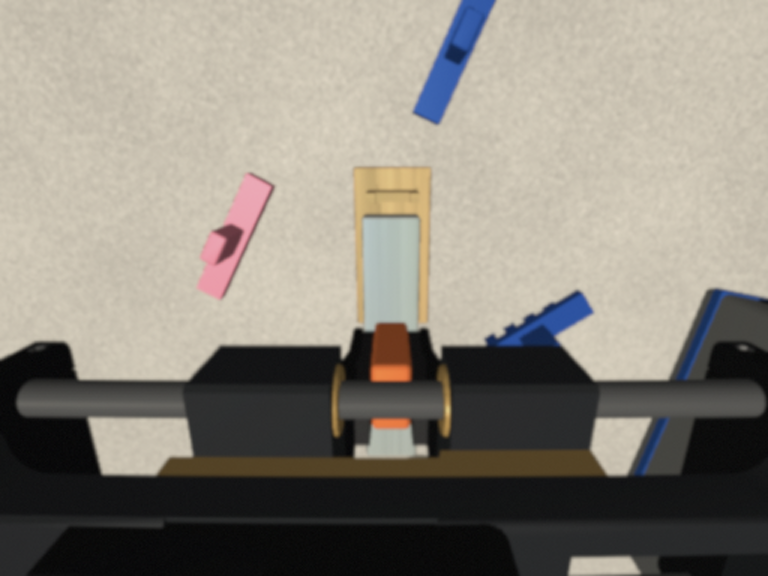

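```bash
python3 -m crank '[[[0,0,0],[0,0,0.096]],[[0,0,0],[0,0,0.096]],[[4.42,1.43,0],[0,0,0]],[[4.42,1.43,0],[0,0,0]],[[4.42,1.43,0],[0,0,0]],[[4.42,1.43,0],[0,0,0]],[[4.42,1.43,0],[0,0,0]],[[4.42,1.43,0],[0,0,0]],[[4.42,1.43,0],[0,0,0]],[[4.42,1.43,0],[0,0,0]],[[4.42,1.43,0],[0,0,0]]]'
python3 -m crank '[[[3.42,1.43,0],[0,0,0]],[[1,0,0],[0,0,0]],[[0,0,0],[0,0,0]],[[0,0,0],[0,0,0]],[[0,0,0],[0,0,0]]]'
python3 - <<'E'
from h import *
w=capture("wrist");save(w,"w7",None,1.5);save(w,"w7c",(210,70,350,190),5.5);s=read_state();print(s["time_s"],s["position"],s["tcp_rot"],s["opening"],s["force"])
E
```

```text
time_s: 7.25
position: [0.5795, 0.1265, 0.2279]
tcp_rot: [[-0.013, 1.0, -0.005], [1.0, 0.013, -0.0], [-0.0, -0.005, -1.0]]
force: [0.9, -0.9, -1.3]
opening: 0.162
time_s: 7.75
position: [0.5936, 0.1674, 0.2298]
tcp_rot: [[-0.011, 1.0, -0.002], [1.0, 0.011, -0.001], [-0.001, -0.002, -1.0]]
force: [0.7, 0.2, -1.3]
opening: 0.161
7.8 [0.59385938 0.16740293 0.23014532] [[-1.12057979e-02  9.99936380e-01 -1.29068596e-03]
 [ 9.99937062e-01  1.12050781e-02 -5.63542681e-04]
 [-5.49044591e-04 -1.29691968e-03 -9.99999008e-01]] 0.15821282545973972 [ 0.57590231  0.25661368 -1.22406893]
```

View pics/w7.png

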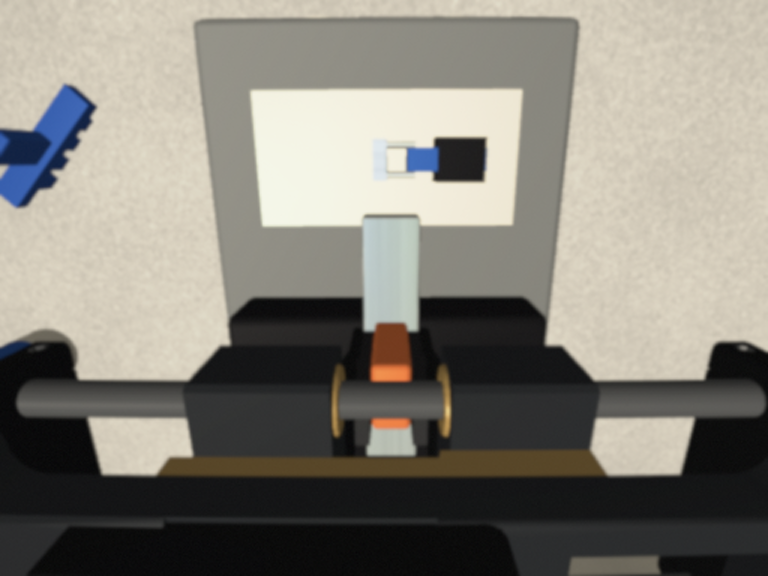

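View pics/w7c.png

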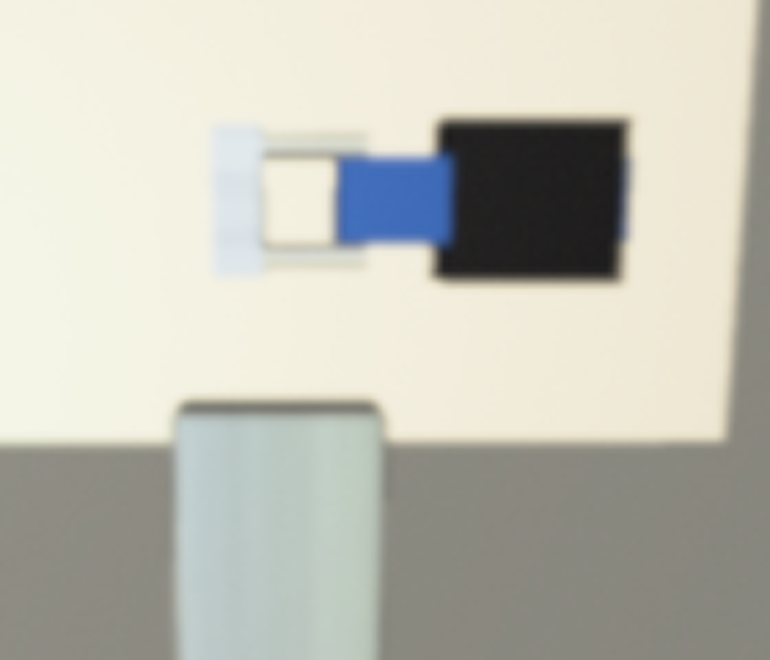

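The gap shows at crop columns 262–337 (row ~200) and the bar end at columns 178–380 (row ~412), so the bar is nearly in line. I'll work out the offsets in tool axes.

Run:
```python
from h import *
w=capture("wrist");s=read_state();p=s["position"];T=s["tcp_rot"];print(p,T[:,0])
f=lambda u,v:(210+u/5.5,70+v/5.5)
for n,uv in dict(wl=(213,200),face=(262.5,200),tong=(337.5,200),wt=(238,125),wb=(238,276),ct=(300,155),cb=(300,246)).items():
    X=onz(w,f(*uv),.14);print(n,X.round(4),"tool",(T.T@(X-p)*1000).round(2))
zb=p[2]-.0067
for n,uv in dict(l=(177,415),r=(381,415),m=(279,413),l2=(180,650),r2=(379,650)).items():
    X=onz(w,f(*uv),zb);print(n,X.round(4),"tool",(T.T@(X-p)*1000).round(2))
# purifier yaw
for uv in [(251/1.5,90/1.5),(522/1.5,90/1.5)]: print(onz(w,uv,.11))
```

```text
[0.59405208 0.16749743 0.23040313] [-1.11270100e-02  9.99938023e-01 -3.73129343e-04]
wl [0.5137 0.1562 0.14  ] tool [-10.33 -80.41  90.47]
face [0.5136 0.1642 0.14  ] tool [ -2.4  -80.41  90.46]
tong [0.5135 0.1762 0.14  ] tool [  9.62 -80.4   90.46]
wt [0.5022 0.1602 0.14  ] tool [ -6.24 -91.82  90.47]
wb [0.5255 0.1603 0.14  ] tool [ -6.41 -68.55  90.46]
ct [0.5067 0.1701 0.14  ] tool [  3.59 -87.28  90.47]
cb [0.5207 0.1703 0.14  ] tool [  3.64 -73.27  90.46]
l [0.5372 0.1556 0.2237] tool [-11.26 -56.94   6.75]
r [0.537  0.1783 0.2237] tool [ 11.46 -56.93   6.74]
m [0.5369 0.167  0.2237] tool [  0.1  -57.16   6.74]
l2 [0.5645 0.1557 0.2237] tool [-11.42 -29.69   6.73]
r2 [0.5642 0.1789 0.2237] tool [ 11.75 -29.68   6.72]
[0.47189532 0.07792167 0.11      ]
[0.47007834 0.24901962 0.11      ]
```

```bash
python3 -m crank '[[[0.18,-2.5,0],[0,0,0]],[[0.18,-2.59,0],[0,0,0]],[[0,0,1.5],[0,0,0]],[[0,0,1.5],[0,0,0]],[[0,0,1],[0,0,0]],[[0,0,0.4],[0,0,0]],[[0,0,0],[0,0,0]],[[0,0,0],[0,0,0]],[[0,0,0],[0,0,0]]]'
python3 - <<'E'
from h import *
w=capture("wrist");save(w,"w8",(190,80,350,220),5);s=read_state();print(s["time_s"],s["position"],s["tcp_rot"][:,0],s["opening"],s["force"],s["moment"])
E
```

```text
time_s: 8.75
position: [0.544, 0.172, 0.1872]
tcp_rot: [[-0.013, 1.0, 0.001], [1.0, 0.013, 0.0], [0.0, 0.001, -1.0]]
force: [0.4, 0.3, -1.5]
opening: 0.157
8.8 [0.54386876 0.17206514 0.18712564] [-1.32742847e-02  9.99911887e-01  1.05974539e-04] 0.1546410120674094 [ 0.80622606 -0.02326747 -2.50539995] [-0.01588524 -0.02289827 -0.00820479]
```

View pics/w8.png

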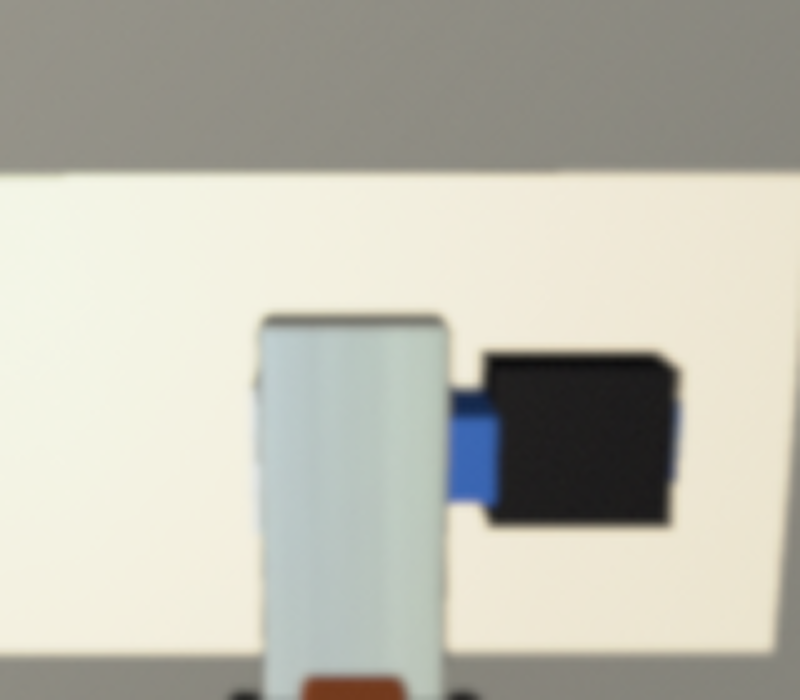

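```bash
python3 -m crank '[[[-0.1,-0.1,0.1],[0,0,0]],[[0,0,0.2],[0,0,0]],[[0,0,0.2],[0,0,0]],[[0,0,0.1],[0,0,0]],[[0,0,0],[0,0,0]],[[0,0,0],[0,0,0]]]'; python3 -m crank '[[[0,0,0.1],[0,0,0]],[[0,0,0.1],[0,0,0]],[[0,0,0],[0,0,0]]]'
```

```text
time_s: 9.4
position: [0.5424, 0.171, 0.1805]
tcp_rot: [[-0.013, 1.0, -0.0], [1.0, 0.013, -0.0], [0.0, -0.0, -1.0]]
force: [-0.2, 1.1, -0.7]
opening: 0.155
time_s: 9.7
position: [0.5422, 0.171, 0.1784]
tcp_rot: [[-0.013, 1.0, -0.0], [1.0, 0.013, -0.0], [-0.0, -0.0, -1.0]]
force: [0.2, -0.0, -2.0]
opening: 0.157
```

```bash
python3 -m crank '[[[0,0,0.3],[0,0,0]],[[0,0,0.4],[0,0,0]],[[0,0,0.4],[0,0,0]],[[0,0,0.3],[0,0,0]],[[0,0,0.2],[0,0,0]],[[0,0,0],[0,0,0]],[[0,0,0],[0,0,0]]]'; python3 -m crank '[[[0,0,0.1],[0,0,0]],[[0,0,0.1],[0,0,0]],[[0,0,0],[0,0,0]]]'
```

```text
time_s: 10.4
position: [0.5425, 0.171, 0.1625]
tcp_rot: [[-0.013, 1.0, 0.0], [1.0, 0.013, -0.0], [-0.0, 0.0, -1.0]]
force: [-1.1, -0.3, -1.9]
opening: 0.158
time_s: 10.7
position: [0.5423, 0.171, 0.1605]
tcp_rot: [[-0.013, 1.0, -0.0], [1.0, 0.013, -0.0], [-0.0, -0.0, -1.0]]
force: [0.7, -0.4, -1.6]
opening: 0.157
```

```bash
python3 -m crank '[[[0,0,0.1],[0,0,0]],[[0,0,0],[0,0,0]],[[0,0,0],[0,0,0]]]'; python3 -m crank '[[[0,0,0.05],[0,0,0]],[[0,0,0],[0,0,0]],[[0,0,0],[0,0,0]]]'
```

```text
time_s: 11.0
position: [0.5423, 0.171, 0.1595]
tcp_rot: [[-0.013, 1.0, -0.0], [1.0, 0.013, 0.0], [0.0, -0.0, -1.0]]
force: [0.7, -0.0, -2.3]
opening: 0.16
time_s: 11.3
position: [0.5424, 0.171, 0.159]
tcp_rot: [[-0.013, 1.0, -0.0], [1.0, 0.013, -0.0], [-0.0, -0.0, -1.0]]
force: [0.7, -0.2, -2.5]
opening: 0.161
```

```bash
python3 -m crank '[[[0,0,0.05],[0,0,0]],[[0,0,0],[0,0,0]]]'; python3 -m crank '[[[0,0,0.05],[0,0,0]],[[0,0,0],[0,0,0]]]'
```

```text
time_s: 11.5
position: [0.5424, 0.171, 0.1586]
tcp_rot: [[-0.013, 1.0, 0.0], [1.0, 0.013, 0.0], [0.0, 0.0, -1.0]]
force: [-0.2, 0.2, -0.8]
opening: 0.16
time_s: 11.7
position: [0.5425, 0.171, 0.1585]
tcp_rot: [[-0.013, 1.0, 0.0], [1.0, 0.013, 0.0], [0.0, 0.0, -1.0]]
force: [-1.5, -0.2, 2.5]
opening: 0.16
```

```bash
python3 -m crank '[[[0,0,0.05],[0,0,0]],[[0,0,0],[0,0,0]]]'
python3 - <<'E'
from h import *
w=capture("scene");save(w,"s9",(235,180,345,280),7);s=read_state();print(s["time_s"],s["position"],s["force"],s["moment"])
E
```

```text
time_s: 11.9
position: [0.5426, 0.171, 0.1585]
tcp_rot: [[-0.013, 1.0, 0.001], [1.0, 0.013, -0.0], [-0.0, 0.001, -1.0]]
force: [-0.7, -0.3, 6.8]
opening: 0.158
11.95 [0.5425663  0.17102179 0.15849416] [-1.75738981  0.58151317  5.43959323] [-0.06285767  0.45034539  0.0255923 ]
```

View pics/s9.png

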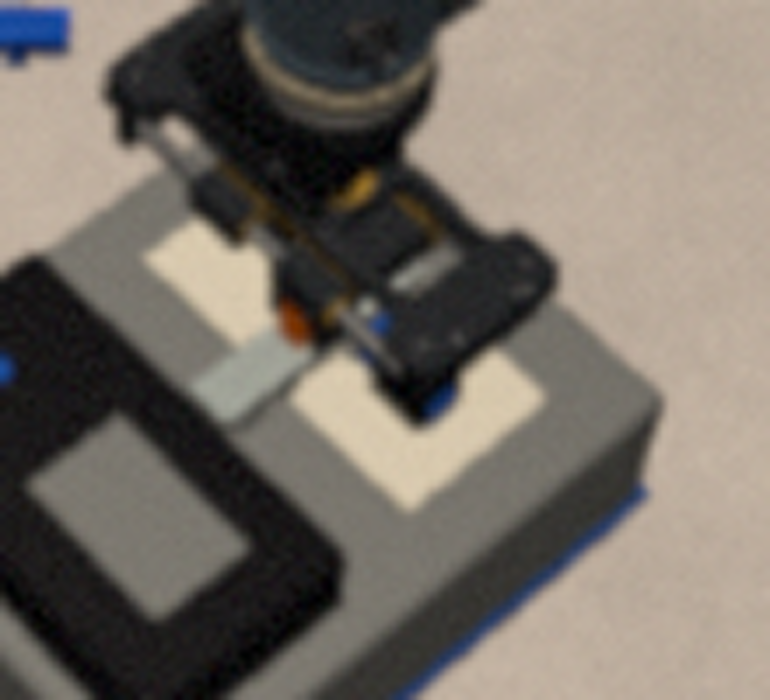

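Leaf 1 is home: TCP stopped at z=0.1585 with about 8 N of contact. Lifting clear and moving to leaf 2.

```bash
python3 -m crank '[[[0,0,-0.5],[0,0,0]],[[0,0,-1.5],[0,0,0]],[[0,0,-1.7],[0,0,0]],[[0,0,0],[0,0,0]],[[0,-1.1,0],[0,0,0]],[[0,-1.1,0],[0,0,0]],[[0,0,0],[0,0,0]],[[0,0,0.5],[0,0,0]],[[0,0,0.4],[0,0,0]],[[0,0,0],[0,0,0]],[[0,0,0],[0,0,0]]]'; python3 -m crank '[[[0,0,0.15],[0,0,0]],[[0,0,0.15],[0,0,0]],[[0,0,0],[0,0,0]]]'; python3 -m crank '[[[0,0,0.15],[0,0,0]],[[0,0,0.15],[0,0,0]],[[0,0,0],[0,0,0]]]'
```

```text
time_s: 13.05
position: [0.5205, 0.1706, 0.1851]
tcp_rot: [[-0.013, 1.0, -0.001], [1.0, 0.013, -0.0], [-0.0, -0.001, -1.0]]
force: [-0.2, -0.6, -1.0]
opening: 0.158
time_s: 13.35
position: [0.5203, 0.1707, 0.1824]
tcp_rot: [[-0.013, 1.0, -0.0], [1.0, 0.013, -0.0], [-0.0, -0.0, -1.0]]
force: [0.1, 0.3, -1.2]
opening: 0.159
time_s: 13.65
position: [0.5202, 0.1707, 0.1793]
tcp_rot: [[-0.013, 1.0, -0.0], [1.0, 0.013, -0.0], [-0.0, -0.0, -1.0]]
force: [-0.2, 0.5, -2.0]
opening: 0.152
```

```bash
python3 -m crank '[[[0,0,0.15],[0,0,0]],[[0,0,0.15],[0,0,0]],[[0,0,0],[0,0,0]]]'; python3 -m crank '[[[0,0,0.3],[0,0,0]],[[0,0,0.4],[0,0,0]],[[0,0,0.4],[0,0,0]],[[0,0,0.3],[0,0,0]],[[0,0,0.1],[0,0,0]],[[0,0,0],[0,0,0]],[[0,0,0],[0,0,0]]]'; python3 -m crank '[[[0,0,0.1],[0,0,0]],[[0,0,0.05],[0,0,0]],[[0,0,0],[0,0,0]]]'
```

```text
time_s: 13.95
position: [0.5202, 0.1707, 0.1763]
tcp_rot: [[-0.013, 1.0, -0.001], [1.0, 0.013, -0.0], [-0.0, -0.001, -1.0]]
force: [-0.1, -0.1, -1.2]
opening: 0.156
time_s: 14.65
position: [0.5205, 0.1707, 0.1616]
tcp_rot: [[-0.013, 1.0, 0.0], [1.0, 0.013, 0.0], [0.0, 0.0, -1.0]]
force: [0.5, 0.4, -2.3]
opening: 0.158
time_s: 14.95
position: [0.5204, 0.1707, 0.1601]
tcp_rot: [[-0.013, 1.0, 0.0], [1.0, 0.013, -0.0], [-0.0, 0.0, -1.0]]
force: [0.0, -0.1, -1.8]
opening: 0.159
```

```bash
python3 -m crank '[[[0,0,0.1],[0,0,0]],[[0,0,0.05],[0,0,0]],[[0,0,0],[0,0,0]]]'; python3 -m crank '[[[0,0,0.05],[0,0,0]],[[0,0,0],[0,0,0]]]';python3 -m crank '[[[0,0,0.05],[0,0,0]],[[0,0,0],[0,0,0]]]'
```

```text
time_s: 15.25
position: [0.5204, 0.1707, 0.1586]
tcp_rot: [[-0.013, 1.0, 0.0], [1.0, 0.013, -0.0], [-0.0, 0.0, -1.0]]
force: [0.8, 0.0, -1.4]
opening: 0.161
time_s: 15.45
position: [0.5204, 0.1707, 0.1586]
tcp_rot: [[-0.013, 1.0, 0.0], [1.0, 0.013, -0.0], [-0.0, 0.0, -1.0]]
force: [-1.3, -0.8, 4.5]
opening: 0.16
time_s: 15.65
position: [0.5204, 0.1707, 0.1586]
tcp_rot: [[-0.013, 1.0, 0.001], [1.0, 0.013, -0.0], [-0.0, 0.001, -1.0]]
force: [-3.4, -0.7, 7.5]
opening: 0.158
```

Leaf 2 is home as well (0.1586, ~9 N). On to leaf 3.

```bash
python3 -m crank '[[[0,0,-0.5],[0,0,0]],[[0,0,-1.5],[0,0,0]],[[0,0,-1.7],[0,0,0]],[[0,0,0],[0,0,0]],[[-0.04,-1.1,0],[0,0,0]],[[0,-1.1,0],[0,0,0]],[[0,0,0],[0,0,0]],[[0,0,0.5],[0,0,0]],[[0,0,0.4],[0,0,0]],[[0,0,0],[0,0,0]],[[0,0,0],[0,0,0]]]'; python3 -m crank '[[[0,0,0.15],[0,0,0]],[[0,0,0.15],[0,0,0]],[[0,0,0],[0,0,0]]]'; python3 -m crank '[[[0,0,0.1],[0,0,0]],[[0,0,0],[0,0,0]]]';  python3 -m crank '[[[0,0,0.1],[0,0,0]],[[0,0,0],[0,0,0]]]'
```

```text
time_s: 16.75
position: [0.4986, 0.17, 0.1852]
tcp_rot: [[-0.013, 1.0, -0.0], [1.0, 0.013, -0.0], [-0.0, -0.0, -1.0]]
force: [1.0, -0.1, -0.8]
opening: 0.156
time_s: 17.05
position: [0.4983, 0.17, 0.1824]
tcp_rot: [[-0.013, 1.0, -0.0], [1.0, 0.013, -0.0], [-0.0, -0.0, -1.0]]
force: [0.4, 1.2, -1.4]
opening: 0.16
time_s: 17.25
position: [0.4983, 0.17, 0.1815]
tcp_rot: [[-0.013, 1.0, -0.0], [1.0, 0.013, -0.0], [-0.0, -0.0, -1.0]]
force: [-0.8, 0.5, -1.3]
opening: 0.164
time_s: 17.45
position: [0.4983, 0.17, 0.1805]
tcp_rot: [[-0.013, 1.0, -0.0], [1.0, 0.013, 0.0], [0.0, -0.0, -1.0]]
force: [0.2, 0.4, -0.9]
opening: 0.158
```

```bash
python3 -m crank '[[[0,0,0.1],[0,0,0]],[[0,0,0],[0,0,0]]]'; python3 -m crank '[[[0,0,0.1],[0,0,0]],[[0,0,0],[0,0,0]]]';  python3 -m crank '[[[0,0,0.1],[0,0,0]],[[0,0,0.1],[0,0,0]],[[0,0,0],[0,0,0]]]'
```

```text
time_s: 17.65
position: [0.4983, 0.17, 0.1794]
tcp_rot: [[-0.013, 1.0, -0.0], [1.0, 0.013, -0.0], [-0.0, -0.0, -1.0]]
force: [-0.5, -0.2, -1.9]
opening: 0.155
time_s: 17.85
position: [0.4983, 0.17, 0.1784]
tcp_rot: [[-0.013, 1.0, -0.0], [1.0, 0.013, -0.0], [-0.0, -0.0, -1.0]]
force: [-0.3, 0.2, -2.1]
opening: 0.157
time_s: 18.15
position: [0.4983, 0.17, 0.1764]
tcp_rot: [[-0.013, 1.0, -0.0], [1.0, 0.013, -0.0], [-0.0, -0.0, -1.0]]
force: [0.1, 0.5, -2.0]
opening: 0.159
```

In by 6 mm with no contact force. Continuing.

```bash
python3 -m crank '[[[0,0,0.2],[0,0,0]],[[0,0,0.2],[0,0,0]],[[0,0,0],[0,0,0]]]'; python3 -m crank '[[[0,0,0.3],[0,0,0]],[[0,0,0.3],[0,0,0]],[[0,0,0.3],[0,0,0]],[[0,0,0.2],[0,0,0]],[[0,0,0],[0,0,0]],[[0,0,0],[0,0,0]]]'; python3 -m crank '[[[0,0,0.1],[0,0,0]],[[0,0,0.1],[0,0,0]],[[0,0,0],[0,0,0]]]'
```

```text
time_s: 18.45
position: [0.4981, 0.17, 0.1722]
tcp_rot: [[-0.013, 1.0, -0.001], [1.0, 0.013, -0.0], [-0.0, -0.001, -1.0]]
force: [0.4, 1.0, -1.2]
opening: 0.161
time_s: 19.05
position: [0.4984, 0.17, 0.1615]
tcp_rot: [[-0.013, 1.0, -0.0], [1.0, 0.013, -0.0], [-0.0, -0.0, -1.0]]
force: [0.9, 0.8, -0.4]
opening: 0.16
time_s: 19.35
position: [0.4983, 0.17, 0.1595]
tcp_rot: [[-0.013, 1.0, -0.0], [1.0, 0.013, -0.0], [-0.0, -0.0, -1.0]]
force: [0.4, 0.4, -0.4]
opening: 0.155
```

```bash
python3 -m crank '[[[0,0,0.05],[0,0,0]],[[0,0,0.05],[0,0,0]],[[0,0,0],[0,0,0]]]'; python3 -m crank '[[[0,0,0.05],[0,0,0]],[[0,0,0],[0,0,0]]]'
```

```text
time_s: 19.65
position: [0.4985, 0.17, 0.1586]
tcp_rot: [[-0.013, 1.0, 0.0], [1.0, 0.013, 0.0], [0.0, 0.0, -1.0]]
force: [-0.8, 0.8, -1.0]
opening: 0.159
time_s: 19.85
position: [0.4984, 0.17, 0.1586]
tcp_rot: [[-0.013, 1.0, 0.0], [1.0, 0.013, -0.0], [-0.0, 0.0, -1.0]]
force: [-1.2, 0.0, 4.3]
opening: 0.157
```

```bash
python3 -m crank '[[[0,0,0.05],[0,0,0]],[[0,0,0],[0,0,0]]]'; python3 -m crank '[[[0,0,-0.5],[0,0,0]],[[0,0,-1.5],[0,0,0]],[[0,0,-1.7],[0,0,0]],[[0,0,0],[0,0,0]],[[0,-1.1,0],[0,0,0]],[[0,-1.1,0],[0,0,0]],[[0,0,0],[0,0,0]],[[0,0,0.5],[0,0,0]],[[0,0,0.4],[0,0,0]],[[0,0,0],[0,0,0]],[[0,0,0],[0,0,0]]]'; python3 -m crank '[[[0,0,0.15],[0,0,0]],[[0,0,0],[0,0,0]]]'; python3 -m crank '[[[0,0,0.1],[0,0,0]],[[0,0,0],[0,0,0]]]'
```

```text
time_s: 20.05
position: [0.4985, 0.17, 0.1586]
tcp_rot: [[-0.013, 1.0, 0.001], [1.0, 0.013, -0.0], [-0.0, 0.001, -1.0]]
force: [-2.4, -0.9, 7.7]
opening: 0.159
time_s: 21.15
position: [0.4766, 0.1697, 0.1852]
tcp_rot: [[-0.013, 1.0, -0.0], [1.0, 0.013, -0.0], [-0.0, -0.0, -1.0]]
force: [0.0, 0.4, -1.2]
opening: 0.157
time_s: 21.35
position: [0.4765, 0.1697, 0.1839]
tcp_rot: [[-0.013, 1.0, -0.0], [1.0, 0.013, -0.0], [-0.0, -0.0, -1.0]]
force: [-0.4, -0.3, -1.5]
opening: 0.158
time_s: 21.55
position: [0.4764, 0.1697, 0.183]
tcp_rot: [[-0.013, 1.0, -0.0], [1.0, 0.013, -0.0], [-0.0, -0.0, -1.0]]
force: [-0.4, -0.0, -1.4]
opening: 0.16
```

Leaf 3 home (0.1586, ~9 N). Now leaf 4, which sits just above the mouth.

```bash
python3 -m crank '[[[0,0,0.05],[0,0,0]],[[0,0,0],[0,0,0]]]';  python3 -m crank '[[[0,0,0.05],[0,0,0]],[[0,0,0],[0,0,0]]]'; python3 -m crank '[[[0,0,0.05],[0,0,0]],[[0,0,0],[0,0,0]]]'
```

```text
time_s: 21.75
position: [0.4764, 0.1697, 0.1825]
tcp_rot: [[-0.013, 1.0, 0.0], [1.0, 0.013, 0.0], [0.0, 0.0, -1.0]]
force: [0.0, -0.1, -2.0]
opening: 0.16
time_s: 21.95
position: [0.4764, 0.1697, 0.1821]
tcp_rot: [[-0.013, 1.0, 0.0], [1.0, 0.013, 0.0], [0.0, 0.0, -1.0]]
force: [0.3, -0.6, -1.0]
opening: 0.16
time_s: 22.15
position: [0.4764, 0.1698, 0.1818]
tcp_rot: [[-0.013, 1.0, 0.0], [1.0, 0.013, 0.0], [0.0, 0.0, -1.0]]
force: [-0.7, 0.1, 2.7]
opening: 0.156
```

```bash
python3 -m crank '[[[0,0,0.05],[0,0,0]],[[0,0,0],[0,0,0]]]';  python3 -m crank '[[[0,0,0.05],[0,0,0]],[[0,0,0],[0,0,0]]]'
```

```text
time_s: 22.35
position: [0.4766, 0.1696, 0.1814]
tcp_rot: [[-0.013, 1.0, 0.001], [1.0, 0.013, -0.0], [-0.0, 0.001, -1.0]]
force: [-2.2, -1.0, 3.8]
opening: 0.16
time_s: 22.55
position: [0.4765, 0.1696, 0.1812]
tcp_rot: [[-0.013, 1.0, 0.001], [1.0, 0.013, -0.0], [-0.0, 0.001, -1.0]]
force: [-3.1, -0.9, 6.6]
opening: 0.161
```

```bash
python3 -m crank '[[[0,0,0.05],[0,0,0]],[[0,0,0],[0,0,0]]]';  python3 -m crank '[[[0,0,0.03],[0,0,0]],[[0,0,0],[0,0,0]]]'
```

```text
time_s: 22.75
position: [0.4765, 0.1696, 0.1811]
tcp_rot: [[-0.013, 1.0, 0.001], [1.0, 0.013, -0.0], [-0.0, 0.001, -1.0]]
force: [-3.5, -1.6, 9.0]
opening: 0.159
time_s: 22.95
position: [0.4765, 0.1696, 0.181]
tcp_rot: [[-0.013, 1.0, 0.001], [1.0, 0.013, -0.0], [-0.0, 0.001, -1.0]]
force: [-3.3, -2.0, 10.5]
opening: 0.16
```

Leaf 4 binds 1.6 mm into the mouth at ~12 N. Lifting and going back to leaf 3.

```bash
python3 -m crank '[[[0,0,-0.5],[0,0,0]],[[0,0,-0.9],[0,0,0]],[[0,0,0],[0,0,0]],[[0.02,1.1,0],[0,0,0]],[[0,1.1,0],[0,0,0]],[[0,0,0],[0,0,0]],[[0,0,0.5],[0,0,0]],[[0,0,0.2],[0,0,0]],[[0,0,0],[0,0,0]],[[0,0,0],[0,0,0]]]'
python3 - <<'E'
from h import *
w=capture("wrist");save(w,"w10",(190,80,350,220),5);s=read_state();print(s["time_s"],s["position"],s["force"])
E
```

```text
time_s: 23.95
position: [0.4979, 0.1702, 0.1865]
tcp_rot: [[-0.013, 1.0, -0.001], [1.0, 0.013, -0.0], [-0.0, -0.001, -1.0]]
force: [0.4, -0.8, -1.6]
opening: 0.158
24.0 [0.49813689 0.17022914 0.18669078] [-0.48873513  0.06239287 -1.83867717]
```

View pics/w10.png

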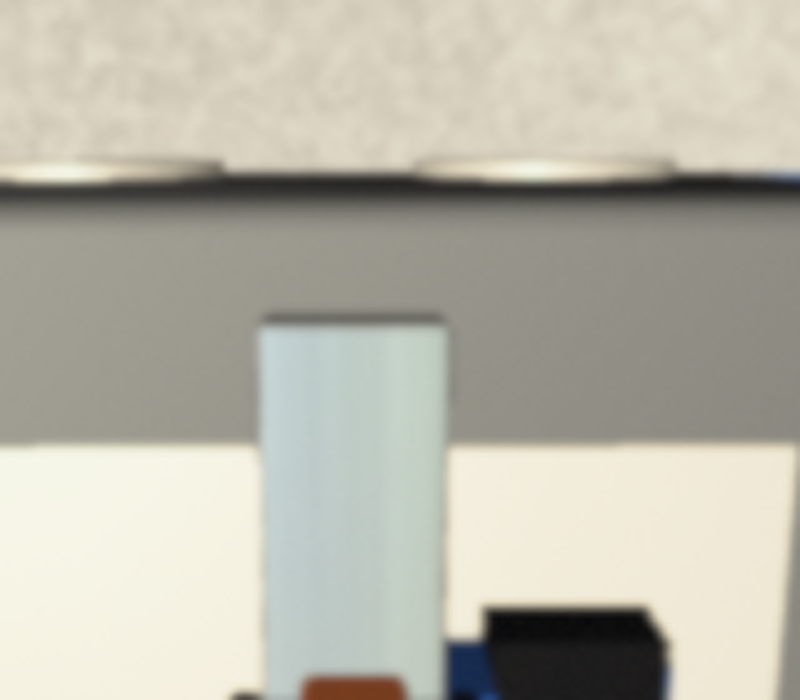

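The bar is at the same image place as before (columns 262–445, end at row ~320), so it hasn't slipped in the grip. Lowering leaf 3.

```bash
python3 -m crank '[[[0,0,0.2],[0,0,0]],[[0,0,0.2],[0,0,0]],[[0,0,0],[0,0,0]]]'; python3 -m crank '[[[0,0,0.15],[0,0,0]],[[0,0,0.1],[0,0,0]],[[0,0,0],[0,0,0]]]';  python3 -m crank '[[[0,0,0.1],[0,0,0]],[[0,0,0.1],[0,0,0]],[[0,0,0],[0,0,0]]]'
```

```text
time_s: 24.3
position: [0.4981, 0.1702, 0.1825]
tcp_rot: [[-0.013, 1.0, -0.001], [1.0, 0.013, -0.0], [-0.0, -0.001, -1.0]]
force: [-0.2, -0.2, -2.5]
opening: 0.159
time_s: 24.6
position: [0.4983, 0.1702, 0.1801]
tcp_rot: [[-0.013, 1.0, -0.0], [1.0, 0.013, -0.0], [-0.0, -0.0, -1.0]]
force: [0.2, 0.1, -1.7]
opening: 0.16
time_s: 24.9
position: [0.4983, 0.1702, 0.1781]
tcp_rot: [[-0.013, 1.0, -0.0], [1.0, 0.013, -0.0], [-0.0, -0.0, -1.0]]
force: [-0.0, 0.5, -2.6]
opening: 0.158
```

```bash
python3 -m crank '[[[0,0,0.1],[0,0,0]],[[0,0,0.1],[0,0,0]],[[0,0,0.1],[0,0,0]],[[0,0,0],[0,0,0]]]'
```

```text
time_s: 25.3
position: [0.4983, 0.1702, 0.1751]
tcp_rot: [[-0.013, 1.0, -0.0], [1.0, 0.013, -0.0], [-0.0, -0.0, -1.0]]
force: [0.6, -0.2, -2.2]
opening: 0.157
```

```bash
python3 -m crank '[[[0,0,0.3],[0,0,0]],[[0,0,0.3],[0,0,0]],[[0,0,0.3],[0,0,0]],[[0,0,0.3],[0,0,0]],[[0,0,0.2],[0,0,0]],[[0,0,0],[0,0,0]],[[0,0,0],[0,0,0]]]'; python3 -m crank '[[[0,0,0.1],[0,0,0]],[[0,0,0.1],[0,0,0]],[[0,0,0],[0,0,0]]]'
```

```text
time_s: 26.0
position: [0.4984, 0.1702, 0.1612]
tcp_rot: [[-0.013, 1.0, -0.0], [1.0, 0.013, -0.0], [-0.0, -0.0, -1.0]]
force: [-0.3, 0.0, -1.9]
opening: 0.158
time_s: 26.3
position: [0.4983, 0.1702, 0.1592]
tcp_rot: [[-0.013, 1.0, -0.0], [1.0, 0.013, -0.0], [-0.0, -0.0, -1.0]]
force: [-0.5, 0.4, -1.4]
opening: 0.161
```

```bash
python3 -m crank '[[[0,0,0.05],[0,0,0]],[[0,0,0],[0,0,0]]]'; python3 -m crank '[[[0,0,0.05],[0,0,0]],[[0,0,0],[0,0,0]]]';  python3 -m crank '[[[0,0,0.05],[0,0,0]],[[0,0,0],[0,0,0]]]'
```

```text
time_s: 26.5
position: [0.4984, 0.1702, 0.1587]
tcp_rot: [[-0.013, 1.0, -0.0], [1.0, 0.013, -0.0], [-0.0, -0.0, -1.0]]
force: [-0.3, -0.1, -1.8]
opening: 0.159
time_s: 26.7
position: [0.4984, 0.1702, 0.1586]
tcp_rot: [[-0.013, 1.0, 0.0], [1.0, 0.013, -0.0], [-0.0, 0.0, -1.0]]
force: [-1.0, -0.6, 1.6]
opening: 0.163
time_s: 26.9
position: [0.4984, 0.1702, 0.1586]
tcp_rot: [[-0.013, 1.0, 0.0], [1.0, 0.013, -0.0], [-0.0, 0.0, -1.0]]
force: [-1.5, 0.3, 6.2]
opening: 0.161
```

Home again (0.1586, ~8 N). The gauge's balance point is close to the latch's −x edge. Before letting go I'll ease off the pressure and nudge it slightly +x inside the clearance.

```bash
python3 -m crank '[[[0,0,-0.08],[0,0,0]],[[0,0.05,0],[0,0,0]],[[0,0.03,0],[0,0,0]],[[0,0,0],[0,0,0]]]'
python3 - <<'E'
from h import *
s=read_state();print(s["position"],s["force"],s["moment"])
E
```

```text
time_s: 27.3
position: [0.4988, 0.1702, 0.1586]
tcp_rot: [[-0.013, 1.0, -0.001], [1.0, 0.013, -0.0], [-0.0, -0.001, -1.0]]
force: [-2.9, 0.1, 2.6]
opening: 0.16
[0.4987589  0.17022865 0.15863179] [-2.89372251  0.08783942  2.62869838] [ 0.02472234  0.40503836 -0.03920104]
```

```bash
python3 -m crank '[[[0,0,-0.03],[0,0,0]],[[0,0,0],[0,0,0]]]' ; python3 -m crank '[[[0,0,0],[0,0,0]],[[0,0,0],[0,0,0]],[[0,0,0],[0,0,0]]]' 0.2
python3 - <<'E'
from h import *
w=capture("wrist");save(w,"w11",(190,80,350,220),5);s=read_state();print(s["time_s"],s["position"],s["force"],s["opening"])
E
```

```text
time_s: 27.5
position: [0.4995, 0.1702, 0.1586]
tcp_rot: [[-0.013, 1.0, 0.001], [1.0, 0.013, 0.0], [-0.0, 0.001, -1.0]]
force: [0.2, 0.0, -0.4]
opening: 0.158
time_s: 27.8
position: [0.4995, 0.1702, 0.1589]
tcp_rot: [[-0.013, 1.0, 0.001], [1.0, 0.013, 0.0], [0.0, 0.001, -1.0]]
force: [0.2, -0.6, -0.3]
opening: 0.344
27.85 [0.49941045 0.17023014 0.15890959] [-0.86473896  0.04550853  0.23375612] 0.36528098696565336
```

View pics/w11.png

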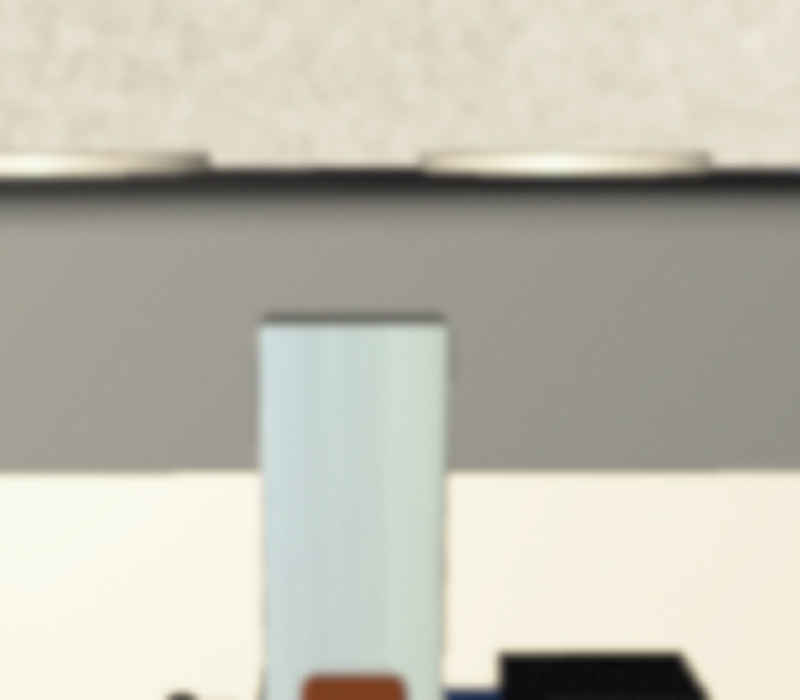

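The bar hasn't moved after opening (same columns 262–446, end row ~320), so it is lying flat. Retreating straight up, with an after-check.

```bash
python3 -m crank '[[[0,0,-0.5],[0,0,0]],[[0,0,-1],[0,0,0]],[[0,0,-2],[0,0,0]],[[0,0,-4],[0,0,0]],[[0,0,-4],[0,0,0]],[[0,0,-2],[0,0,0]],[[0,0,0],[0,0,0]],[[0,0,0],[0,0,0]]]'
python3 -m crank '[[[-4,4,0],[0,0,0]],[[-4,4,0],[0,0,0]],[[-4,1,0],[0,0,0]],[[-2,0,0],[0,0,0]],[[0,0,0],[0,0,0]],[[0,0,0],[0,0,0]],[[0,0,0],[0,0,0]]]'
python3 - <<'E'
from h import *
w=capture("wrist");save(w,"w12",None,1.5);c=capture("scene");save(c,"s12",(235,180,345,280),7);s=read_state();print(s["time_s"],s["position"],s["force"],s["opening"])
E
```

```text
time_s: 28.65
position: [0.499, 0.1702, 0.2944]
tcp_rot: [[-0.013, 1.0, 0.001], [1.0, 0.013, 0.0], [0.0, 0.001, -1.0]]
force: [-0.5, 0.1, -1.1]
opening: 0.397
time_s: 29.35
position: [0.5808, 0.0417, 0.293]
tcp_rot: [[-0.014, 1.0, -0.002], [1.0, 0.014, 0.001], [0.001, -0.002, -1.0]]
force: [-0.2, -0.3, 0.3]
opening: 0.403
29.45 [0.58107389 0.04186334 0.2935506 ] [-0.03960335 -0.03644796 -0.35431783] 0.3968063212898604
```

View pics/w12.png

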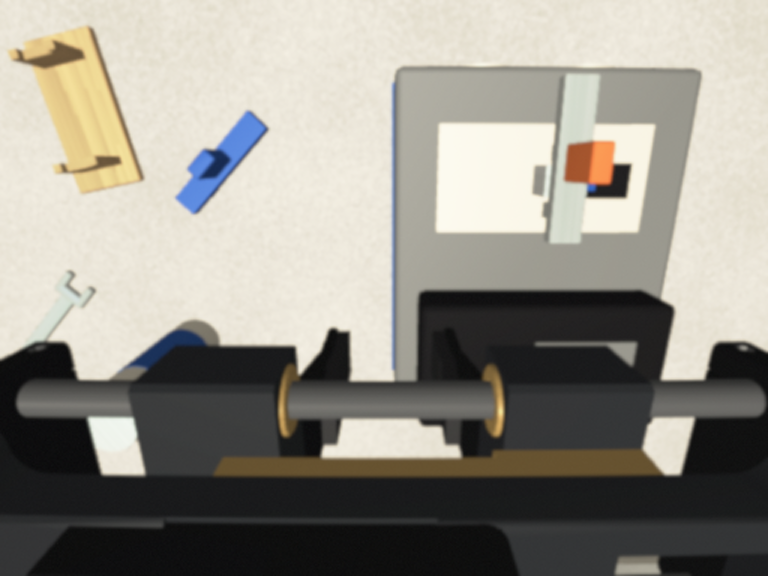

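View pics/s12.png

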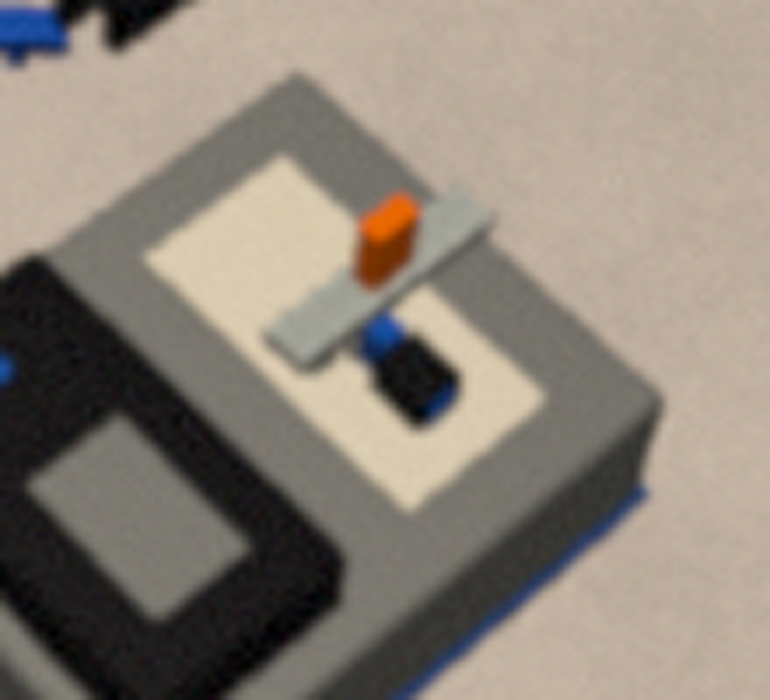

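The gauge is standing in the latch (wrist view: bar ends at ~(580,74) and (564,243), grip at (593,162)) and the gripper is well clear. One quick check that it's level, by triangulating both ends across the wrist and scene views.

Run:
```python
from h import *
w=capture("wrist");c=capture("scene")
save(w,"w13",(355,40,425,170),4.5);save(c,"s13",(268,200,310,236),18)
o=np.array([.5002,.1703]);y=np.radians(.75);ex=np.array([np.cos(y),np.sin(y)]);ey=np.array([-ex[1],ex[0]])
for dz in (0,.003):
  X=[np.r_[o+sx*.058*ex+sy*.012*ey,.152-sx*dz] for sx in(-1,1) for sy in(-1,1)]
  print("w",((proj(w,X)-[355,40])*4.5).round(0).tolist(),"s",((proj(c,X)-[268,200])*18).round(0).tolist())
```

```text
w [[98.0, 39.0], [204.0, 40.0], [45.0, 548.0], [140.0, 548.0]] s [[581.0, 105.0], [680.0, 193.0], [81.0, 483.0], [179.0, 578.0]]
w [[103.0, 36.0], [210.0, 37.0], [40.0, 546.0], [135.0, 546.0]] s [[582.0, 95.0], [682.0, 183.0], [80.0, 492.0], [178.0, 587.0]]
```

View pics/w13.png

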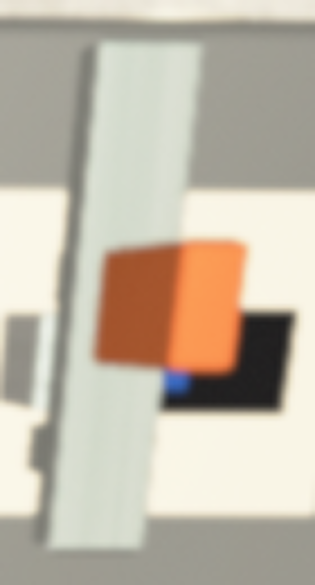

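View pics/s13.png

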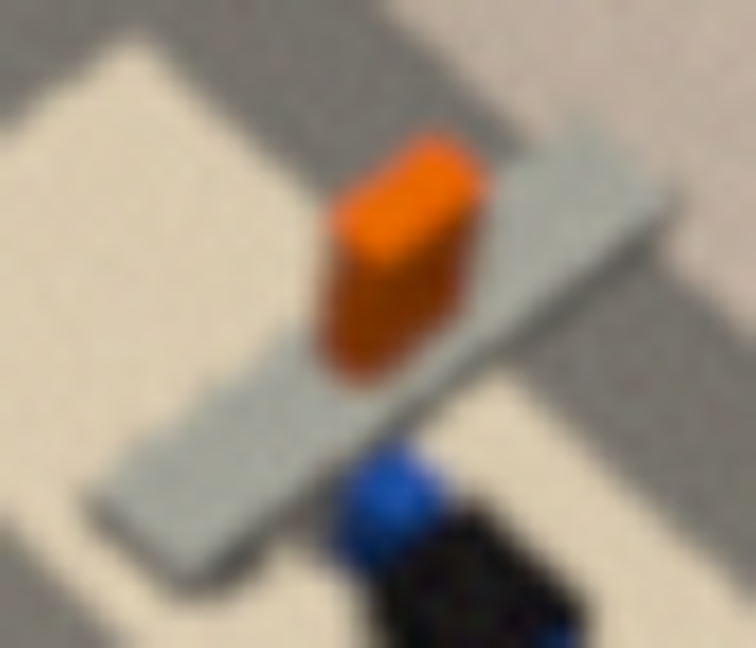

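The bar corners in the wrist crop, (98,42), (203,42), (47,548) and (142,548), match a level bar lying on the latch's top, predicted at (98,39), (204,40), (45,548) and (140,548). Handing in.

Run:
```python
from h import *
print(bot.hand_in()); print(read_state()["time_s"])
```

```text
the job is handed in; nothing more can be done
None
the job is handed in; nothing more can be done
```

The gauge is standing in the latch with leaf 3 (11 mm) fully home and let go, and the job is handed in at about 29.6 s of the 56 s. Leaf 4 did not fit, so the gap is about 12.4 to 12.5 mm.

I tried the leaves in order and lifted the gauge clear each time:

| Leaf | Result | Tool (TCP) height when it stopped | Pressing force |
|---|---|---|---|
| 1 | fully home | 0.1585 m | about 8 N |
| 2 | fully home | 0.1586 m | about 9 N |
| 3 | fully home | 0.1586 m | about 9 N |
| 4 | bound 1.6 mm below the mouth | 0.1810 m | about 12 N |
| 3 again | fully home | 0.1586 m | about 8 N |

- **Last checks:** after I let go and backed off, the bar's corners in the wrist view matched a level bar resting on the latch's top to within about 1 pixel. The gripper was well clear.
- **Disagreement:** the pictures gave a gap of about 12.0 mm, slightly under the 12.4 to 12.5 mm implied by leaf 3 fitting and leaf 4 binding. That is within the camera calibration error.

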